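# Take the finished block off the free-running turntable and set it in the jig corner

### The job

The wooden block on the turntable's yellow sloping rest is finished; lift it off with the gripper and lay it flat on the drilling jig, long side snug and square against the long fence and end snug against the end stop, then let go. The turntable runs freely, so take care not to set it spinning, keep the piston standing where it is on it, do not drop the block, and leave the green tin and the red cup alone.

Things in the scene. Friction and masses are not known exactly. Their poses are not given: they have to be found in the camera images.
- wood_block: Dark brown wooden block, 45 (x) x 90 (y) x 22 (z) mm, about 60 g. Origin at the centre of its underside. At the start it lies on the rest, sloping 30 degrees along its y (+y end high), +z is the upper face's outward normal.
- block_centre (a point): The middle of the wooden block, 11 mm above its origin along its z; axes as the block's.
- turntable: Steel disc with a dark inner mat, 200 mm across, 12 thick, turning freely about its upright axis on a black foot. Origin: centre of its underside, 18 mm above z = 0. Its yellow rest, 28 mm wide (x, narrower than the block), slopes up 30 degrees towards the disc's +y; the middle of the block's underside lies at y = -25 mm, 41 mm above the disc's top; a lip at its foot stands 10 mm off the slope.
- piston: Light grey metal piston, 48 mm across, 46 mm high, standing loose on the disc behind the high end of the rest, at about y = +68 mm in the disc's frame. Origin at the centre of its underside. It must stay there.
- jig: Drilling jig fixed to the bench: plywood plate 150 (x) x 120 (y) x 12 mm, origin at the centre of its underside. Two steel fences 12 mm thick stand 14 mm above it: the long fence along the -y edge (inner face y = -48 mm, x = -63 to 75), the end stop along the +x edge (inner face x = 63 mm, y = -48 to 42).
- jig_corner (a point): Inner corner where the two fences meet, at the top of the plate (12 mm above its origin); axes as the jig's. With the block home, its middle lies 45 mm from it towards -x, 22.5 mm towards +y and 11 mm up, the block's long axis along the jig's x (either way round, either face up).
- grease_tin: Green tin, 86 mm across, 52 mm high, loose bystander on the bench; origin at the centre of its underside.
- red_cup: Red plastic cup, 57 mm across, 50 mm high, loose bystander on the bench; origin at the centre of its underside.
There are look-alikes about, which are no part of the job. Of the things shaped like the piston, the grey one is meant.

How it is judged:
By the outcome, as a careful person would: the job done as asked, in the order asked, and still so for the second after the job is handed in, with the robot touching nothing.
It also fails if it takes over 72 s, if anything falls off the work surface, if the arm or the gripper's body presses on something with over 40 N, if the wrist force passes 120 N, or if a joint passes its speed limit or range.

### The arm

A 7-joint arm with a two-finger parallel gripper is mounted at the origin on a cart in front of the work surface, level with it; the furniture and walls round the work are solid. World frame = base frame: x ahead of the robot, y to its left, z up, the work surface at z = 0. Lengths are in m, angles in rad, forces in N, time in s.
With the tool pointing down it reaches from about 0.425 to 0.875 m from the base axis. Payload 9.9 kg.
Tool frame: the origin (TCP) lies on the centre line of the jaws, within the pads' length; the fingertips stand 25 mm ahead of it and the grasp point (between the pads) lies 6 mm ahead of it (tip_reach is the distance from the TCP to the fingertips, in m); z points along the fingers, y is the line along which they close (so a half turn about z gives the same grasp; the last joint's range is limited). The gripper opens to 85 mm and grips with 20 to 120 N. Pads are 22 mm wide; open, the fingers measure 114 mm over their backs; the gripper's body (76 mm by 85 mm) begins 54 mm behind the grasp point. The pads swing forward as they close: fully open they stand 13 mm farther back than shut.
Start: joints at [-1.239, 0.576, 0.025, 1.437, -0.015, 1.129, -0.057], TCP at [0.273, 0.617, 0.256] pointing down, gripper open.
Joint ranges: [-2.76, 2.76], [-0.34, 2.15], [-1.52, 1.57], [0.19, 2.46], [-1.09, 4.23], [0.17, 1.99], [-2.82, 2.82]. Speed limits (rad/s): [2.22, 2.22, 3.01, 3.01, 3.14, 3.14, 3.14].

### API

Orientations are given as a unit quaternion [x, y, z, w].
In Python, from bench import get_obs, read_camera, camera_model, close_job, find_in, cut_out, place_of, tip_reach gives the robot as it stands.
- The arm moves only by the tool play_rows, never from a script. Its argument "moves" is a list of rows, each a list of 7 numbers: the shift along the tool's x, y, z scaled (see below), then the turn, a rotation vector about the tool's x, y, z scaled (see below), then the opening, from 0 (shut) to 1 (fully open). A call has 1 to 12 rows; each row shifts and turns the commanded pose from where the row before left it, along the tool's axes as they then stand; what a row does not reach is not made up. The controller multiplies each number of a shift by 0.025 m and each number of a turn by 0.1 rad. A row lasts 1/12 s, in which the tool goes at most 41.7 mm and 7.16 degrees, less where a joint would pass 70% of its speed; a pose out of reach is approached as far as the arm can. A call with a number of a shift or a turn outside -1 to 1 is refused whole. A call with a gripper value outside its range is refused whole. The fingers move at their own pace and stop on an object; "squeeze" is the grip in N (left out, the last holds). Time passes only in rows, so rows that do not move let the fingers close. It gives the time, the measured TCP pose, the force, the opening and the grip force at its end, in the units of the state.
- get_obs(): the state, without advancing time (a new reading comes with each control period).
- read_camera(name): name is "scene" or "top" or "wrist"; returns the picture (480x640x3 uint8, red, green, blue); there is no depth.
- camera_model(name): a dict with "fx", "fy", "cx", "cy" (pixels), "T" (4x4, takes a point from camera to world coordinates); the wrist camera has in their place "mount" (4x4, takes a point from camera to tool coordinates, whose origin is the TCP and whose axes are the flange's). Camera axes: x right, y up, looking along -z (the intrinsics and any distortion apply to the point x, -y, -z); pixel columns grow to the right and rows downward; lengths in m; the calibration is good to about 2 mm. A picture is of the moment at which its call begins: read the wrist's pose just before it. camera_model takes no time and is no camera call.
- close_job(): hands the job in; it is judged then, once.
Trained networks look in the newest picture that a camera, given by its name, has taken for a name from the list of things; names that differ only in an ending like _2 or _b are one class to them, and where a whole thing is asked for, a point or a joint stands for the part that bears it (a point fixed in the world has none). Each returns a list of dicts, best first, with "score" (0 to 1); they miss things now and then, are a little off and sometimes report something else, mostly with a low value. They report only what shows in the picture. A call takes as long as a camera call. They do not tell look-alikes from the thing itself.
- find_in(camera, query): "box" ([left, top, right, bottom] in pixels, round what is visible of it).
- cut_out(camera, query): "region" (480x640 bool, what is visible of it) and "box" ([left, top, right, bottom] in pixels, round what is visible of it).
- place_of(camera, query): "centre" ([column, row] in pixels: a listed point, or the origin of a listed thing).
The state is a dict: "time": time; "joint_positions": joint angles; "qvel": joint speeds; "joint_torque": joint torques, N m; "tcp_pos": TCP position; "ee_rot": TCP orientation; "force": force on the tool from outside, world axes, zero at the start; "moment": the same for the moment, N m; "grip_width": finger opening in m; "grip_force": force on a finger pad.
Only numpy, scipy, OpenCV 4.12 (cv2) and the standard library are available. Lean on these libraries where they do the work, as an engineer would, in place of code of your own. Each camera call takes 0.05 s, during which the arm holds its last target. There are 200 camera calls.

## Working session

There is one attempt and no reset: what is moved stays moved. The work goes in short steps, Python scripts to look and compute and a tool call to move; the robot and the scene stay as the last step left them, time stands still between calls to the robot, and variables do not carry over. Pictures are saved under pics/ and viewed, at most 10 in all, crops included, and the job is handed in when it is done.

Besides the shell and the picture viewer there is one more tool, called after "Call:" by a JSON object that holds its "name" and its "arguments", one argument or row to a line. play_rows: Moves the arm, as the interface text tells. Shifts and turns lie within -1 to 1; 1 stands for 0.025 m of shift or 0.1 rad of turn. Its arguments: {"type":"object","properties":{"moves":{"type":"array","items":{"type":"array","items":{"type":"number","minimum":-1,"maximum":1}}},"squeeze":{"type":"number"}},"required":["moves"]}

```bash
ls; mkdir -p pics
cat > h.py <<'E'
from bench import *
import numpy as np, cv2
from scipy.spatial.transform import Rotation as R
def pose():
    o=get_obs(); T=np.eye(4); T[:3,:3]=R.from_quat(o['ee_rot']).as_matrix(); T[:3,3]=o['tcp_pos']; return T
def cam(n):
    m=camera_model(n); return m,(m['T'] if 'T' in m else pose()@np.array(m['mount']))
def ray(n,px,mt=None):
    m,T=mt or cam(n); T=np.array(T)
    d=np.array([(px[0]-m['cx'])/m['fx'],-(px[1]-m['cy'])/m['fy'],-1]); d=T[:3,:3]@d
    return T[:3,3],d/np.linalg.norm(d)
def at_z(n,px,z,mt=None):
    o,d=ray(n,px,mt); return o+d*(z-o[2])/d[2]
def proj(n,p,mt=None):
    m,T=mt or cam(n); q=np.linalg.inv(T)@np.append(p,1); return np.array([m['cx']+m['fx']*q[0]/-q[2], m['cy']-m['fy']*q[1]/-q[2]])
def save(im,f): cv2.imwrite('pics/'+f,im[:,:,::-1])
E
python3 - <<'E'
from h import *
o=get_obs();print({k:np.round(v,3) for k,v in o.items()})
ims=[]
for n in ['scene','top']:
    m=camera_model(n);print(n,{k:np.round(v,3).tolist() if not isinstance(v,str) else v for k,v in m.items()})
    im=read_camera(n);save(im,n+'0.png')
    for q in ['wood_block','turntable','piston','jig','grease_tin','red_cup']:
        print(q,[(np.round(r['box']).tolist(),round(r['score'],2)) for r in find_in(n,q)][:4])
    for q in ['block_centre','wood_block','turntable','piston','jig','jig_corner','grease_tin','red_cup']:
        print(q,[(np.round(r['centre'],1).tolist(),round(r['score'],2)) for r in place_of(n,q)][:4])
print(camera_model('wrist'),tip_reach if not callable(tip_reach) else tip_reach())
E
```

```text
pics
{'time': np.float64(0.0), 'joint_positions': array([-1.239,  0.577,  0.025,  1.438, -0.015,  1.129, -0.056]), 'qvel': array([-0.   ,  0.   , -0.001, -0.   , -0.   , -0.   , -0.   ]), 'joint_torque': array([ 1.0000e-03, -7.6577e+01,  2.2510e+00, -2.8596e+01,  1.5000e-02,
        1.3000e-02, -0.0000e+00]), 'tcp_pos': array([0.272, 0.617, 0.255]), 'ee_rot': array([ 0.206,  0.978, -0.001, -0.   ]), 'force': array([-0.136,  0.509,  0.109]), 'moment': array([-0.065,  0.033,  0.063]), 'grip_force': np.float64(0.0), 'grip_width': np.float64(0.085)}
scene {'fx': 459.915, 'fy': 459.915, 'cx': 316.476, 'cy': 239.174, 'T': [[0.493, 0.638, -0.591, 0.106], [-0.87, 0.352, -0.346, 0.025], [-0.013, 0.685, 0.729, 0.691], [0.0, 0.0, 0.0, 1.0]]}
wood_block [([388.0, 237.0, 438.0, 292.0], 0.95)]
turntable [([365.0, 238.0, 471.0, 326.0], 0.61)]
piston [([434.0, 234.0, 467.0, 269.0], 0.92), ([195.0, 222.0, 228.0, 259.0], 0.9), ([216.0, 269.0, 296.0, 343.0], 0.72)]
jig [([220.0, 267.0, 293.0, 345.0], 0.79)]
grease_tin [([259.0, 195.0, 306.0, 246.0], 0.56)]
red_cup [([324.0, 213.0, 357.0, 243.0], 0.94)]
[... 973 characters left out ...]
 221.4], 0.59)]
turntable [([422.0, 212.9], 0.96)]
piston [([431.2, 178.2], 0.68), ([198.7, 300.6], 0.61)]
jig [([292.9, 334.1], 0.69)]
jig_corner [([296.2, 287.0], 0.79)]
grease_tin [([249.4, 228.5], 0.61)]
red_cup [([308.6, 203.4], 0.78)]
{'fx': 390.28808701101656, 'fy': 390.28808701101656, 'cx': 325.1898057893018, 'cy': 234.9206769438435, 'mount': array([[ 6.08527617e-04,  9.56687318e-01,  2.91116825e-01,
         7.39009111e-02],
       [ 9.99999714e-01, -7.13018935e-04,  2.52849454e-04,
        -2.71826017e-05],
       [ 4.49469674e-04,  2.91116588e-01, -9.56687478e-01,
        -1.16766352e-01],
       [ 0.00000000e+00,  0.00000000e+00,  0.00000000e+00,
         1.00000000e+00]])} 0.025
```

View pics/top0.png

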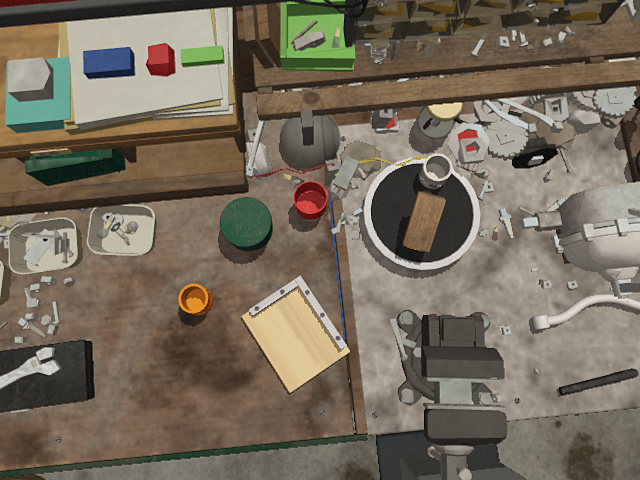

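View pics/scene0.png

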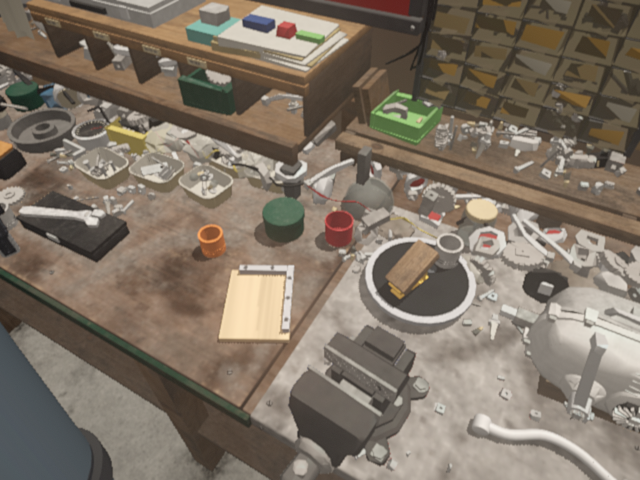

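Run:
```python
from h import *
f=lambda n,p,z:print(n,p,z,np.round(at_z(n,p,z),4))
f('top',[422,212.9],.018);f('scene',[416.5,279.6],.018)
f('top',[423.2,221.8],.083);f('scene',[410.2,268.4],.083)
f('top',[431.2,178.2],.03);f('scene',[442,258.8],.03)
f('top',[292.9,334.1],0);f('scene',[257.3,304],0)
f('top',[296.2,287.0],.012);f('scene',[285.7,277.1],.012)
f('top',[249.4,228.5],0);f('scene',[282,223.9],0)
f('top',[308.6,203.4],0)
f('top',[198.7,300.6],0)
import cv2
im=cv2.imread('pics/top0.png');c=im[140:400,160:490]
a=cv2.resize(im[150:280,355:485],(400,400),interpolation=cv2.INTER_CUBIC);b=cv2.resize(im[270:400,230:360],(400,400),interpolation=cv2.INTER_CUBIC)
cv2.imwrite('pics/crop0.png',np.hstack([a,b]))
```

```text
top [422, 212.9] 0.018 [0.6532 0.1247 0.018 ]
scene [416.5, 279.6] 0.018 [0.6516 0.1324 0.018 ]
top [423.2, 221.8] 0.083 [0.6231 0.1393 0.083 ]
scene [410.2, 268.4] 0.083 [0.6165 0.1402 0.083 ]
top [431.2, 178.2] 0.03 [0.7102 0.1031 0.03  ]
scene [442, 258.8] 0.03 [0.712  0.1066 0.03  ]
top [292.9, 334.1] 0 [0.4698 0.3656 0.    ]
scene [257.3, 304] 0 [0.4729 0.368  0.    ]
top [296.2, 287.0] 0.012 [0.5471 0.3527 0.012 ]
scene [285.7, 277.1] 0.012 [0.5433 0.3502 0.012 ]
top [249.4, 228.5] 0 [0.659  0.4257 0.    ]
scene [282, 223.9] 0 [0.6696 0.4398 0.    ]
top [308.6, 203.4] 0 [0.6943 0.318  0.    ]
top [198.7, 300.6] 0 [0.5415 0.5208 0.    ]
```

View pics/crop0.png

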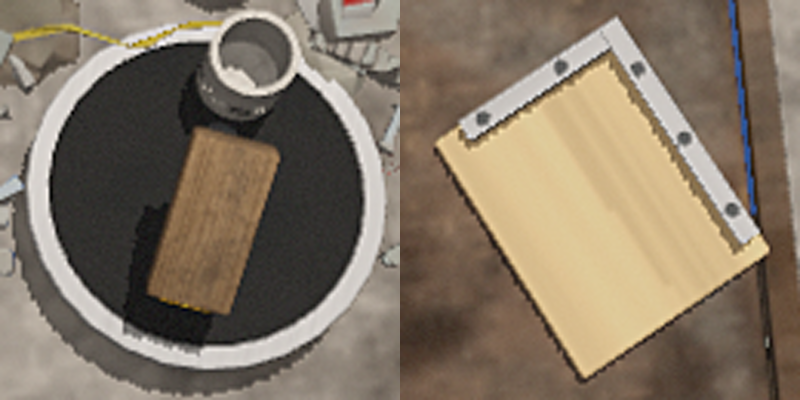

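The candidates for the block reduce to one: the brown wooden block on the turntable at top (423,222) and scene (413,265). The only piston look-alike is the orange one at top (196,300). The grey piston at (434,172) is the one meant, and it must stay where it is. The crop shows the block on the yellow rest and the empty jig, with the fence corner at top (296,287). Next I'll move to a better viewpoint.

```bash
cat >> h.py <<'E'
from scipy.linalg import logm,expm
def plan(T1,n=None,T0=None):
    T0=pose() if T0 is None else T0
    D=np.linalg.inv(T0)@T1; L=np.real(logm(D))
    if n is None:
        w=np.array([L[2,1],L[0,2],L[1,0]])
        n=int(np.ceil(max(np.abs(D[:3,3]).max()/.025, np.linalg.norm(D[:3,3])/.036, np.linalg.norm(w)/.095, 1)))
    d=expm(L/n); r=R.from_matrix(d[:3,:3]).as_rotvec()
    print(n,'rows of',np.round(np.r_[d[:3,3]/.025,r/.1],3).tolist())
def mk(x,y,z,p):
    T=np.eye(4);T[:3,0]=x;T[:3,1]=y;T[:3,2]=z;T[:3,3]=p;return T
E
python3 - <<'E'
from h import *
T=pose();T[:3,3]=[.47,.28,.27];plan(T)
E
```

```text
13 rows of [-0.975, -0.705, -0.042, -0.0, 0.0, -0.0]
```

Call:
{"name": "play_rows", "arguments": {
  "moves": [
    [-0.95, -0.7, -0.04, 0, 0, 0, 1],
    [-0.95, -0.7, -0.04, 0, 0, 0, 1],
    [-0.95, -0.7, -0.04, 0, 0, 0, 1],
    [-0.95, -0.7, -0.04, 0, 0, 0, 1],
    [-0.95, -0.7, -0.04, 0, 0, 0, 1],
    [-0.95, -0.7, -0.04, 0, 0, 0, 1],
    [-0.95, -0.7, -0.04, 0, 0, 0, 1],
    [-0.95, -0.7, -0.04, 0, 0, 0, 1],
    [-0.95, -0.7, -0.04, 0, 0, 0, 1],
    [-0.95, -0.7, -0.04, 0, 0, 0, 1],
    [-0.95, -0.7, -0.04, 0, 0, 0, 1],
    [-0.95, -0.7, -0.04, 0, 0, 0, 1]
  ]
}}

```text
time: 2.5
tcp_pos: [0.4491, 0.309, 0.2686]
ee_rot: [0.206, 0.978, 0.0, 0.0]
force: [0.2, -0.2, 0.4]
grip_width: 0.0854
grip_force: 0.0
```

Call:
{"name": "play_rows", "arguments": {
  "moves": [
    [0, 0, 0, 0, 0, 0, 1],
    [0, 0, 0, 0, 0, 0, 1]
  ]
}}

```text
time: 2.67
tcp_pos: [0.4496, 0.3086, 0.2686]
ee_rot: [0.208, 0.978, 0.0, 0.0]
force: [-0.4, 0.6, -0.3]
grip_width: 0.0853
grip_force: 0.0
```

Run:
```python
from h import *
np.save('Tw1.npy',pose());print(pose()[:3,3])
im=read_camera('wrist');save(im,'w1.png')
for q in ['block_centre','turntable','piston','jig','jig_corner']:
    print(q,[(np.round(r['centre'],1).tolist(),round(r['score'],2)) for r in place_of('wrist',q)][:3])
```

```text
[0.44960718 0.30856405 0.26858991]
block_centre [([239.7, 441.6], 0.92)]
turntable [([257.5, 420.4], 0.77)]
piston [([558.5, 193.3], 0.92)]
jig [([378.2, 189.6], 0.83)]
jig_corner [([401.6, 267.9], 0.93)]
```

View pics/w1.png

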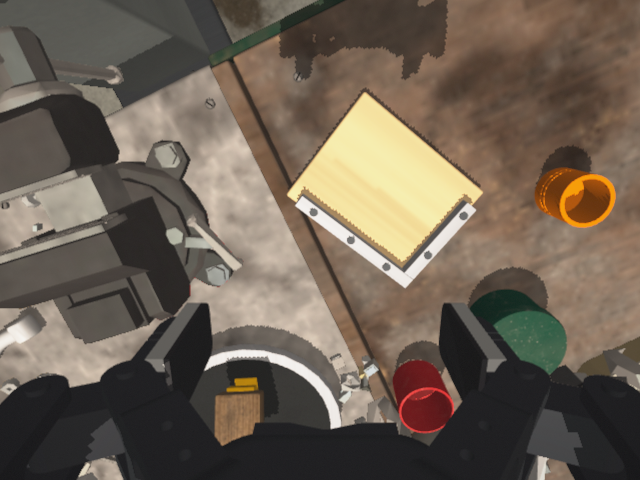

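The wrist view shows the jig clearly. Its plate corners are at (289,195), (365,90) and (481,190), and the outer fence corner is at (407,287). The block and rest sit at the bottom edge, around (239,415). I'll fit the jig pose now and plan the next view for the block.

```bash
cat > jigfit.py <<'E'
from h import *
from scipy.optimize import least_squares
P=np.array([[-75,-60,12],[-75,60,12],[75,60,12],[75,-60,26],[-63,-60,26]])/1e3
def fit(px,T,free_h=False):
    m=camera_model('wrist');mt=(m,T@np.array(m['mount']))
    def model(v):
        c,s=np.cos(v[2]),np.sin(v[2])
        return np.array([proj('wrist',[v[0]+c*p[0]-s*p[1],v[1]+s*p[0]+c*p[1],p[2]],mt) for p in P])
    r=least_squares(lambda v:(model(v)-px).ravel(),[.471,.367,.45],loss='soft_l1')
    return r.x,(model(r.x)-px)
E
python3 - <<'E'
from jigfit import *
T=np.load('Tw1.npy')
im=cv2.imread('pics/w1.png');g=cv2.cvtColor(im,cv2.COLOR_BGR2GRAY)
px=np.array([[289,195],[365,90],[481,190],[407,287],[297,206]],np.float32)
s=cv2.cornerSubPix(g,px.copy().reshape(-1,1,2),(4,4),(-1,-1),(3,30,.01)).reshape(-1,2)
print(s)
for q in (px,s):
    v,e=fit(q,T);print(v,np.degrees(v[2]));print(np.round(e,1).tolist())
c,s_=np.cos(v[2]),np.sin(v[2]);print('corner',v[0]+c*.063+s_*.048,v[1]+s_*.063-c*.048)
mt=(camera_model('wrist'),T@np.array(camera_model('wrist')['mount']))
print('blk',at_z('wrist',[239.7,441.6],.083,mt))
# next view: level tool, camera above the block, looking
yaw=np.radians(-21);by=np.array([np.cos(yaw),np.sin(yaw),0]);bx=np.array([-np.sin(yaw),np.cos(yaw),0])*-1
print('bx',bx)
y=-bx;z=np.array([0,0,-1.])
# tilt 30deg: z = 0.5*by -.866 ez ; y = -bx
z=.5*by+np.array([0,0,-.866]);z/=np.linalg.norm(z);x=np.cross(y,z)
C=np.array([.621,.140,.083]); 
T1=mk(x,y,z,C-z*.17);print(T1);plan(T1)
for p in [C,[.653,.128,.018]]: print(proj('wrist',p,(mt[0],T1@np.array(mt[0]['mount']))))
E
```

```text
[[286.22647 194.43051]
 [364.18317  91.14188]
 [482.8866  192.03143]
 [404.65222 287.8351 ]
 [295.3111  203.59302]]
[0.47101069 0.36373399 0.50201661] 28.76343290129007
[[-1.8, 0.1], [0.0, 0.2], [4.9, 0.2], [0.6, 0.0], [-0.8, -0.4]]
[0.47086538 0.36206362 0.48858127] 27.99364444726454
[[-0.7, -0.1], [0.5, -0.6], [1.1, 0.1], [0.0, -0.0], [-0.9, 1.4]]
corner 0.5490242933095324 0.34925017273968983
blk [0.62326979 0.14071826 0.083     ]
bx [-0.35836795 -0.93358043 -0.        ]
[[-0.80849844  0.35836795  0.46680048  0.54164392]
 [ 0.31035347  0.93358043 -0.17918792  0.17046195]
 [-0.500011    0.         -0.86601905  0.23022324]
 [ 0.          0.          0.          1.        ]]
6 rows of [-0.871, -0.628, 0.454, -0.021, -0.873, -0.077]
[325.33746943 218.05854711]
[325.62953747 195.46305745]
```

Call:
{"name": "play_rows", "arguments": {
  "moves": [
    [-0.87, -0.63, 0.45, -0.02, -0.87, -0.08, 1],
    [-0.87, -0.63, 0.45, -0.02, -0.87, -0.08, 1],
    [-0.87, -0.63, 0.45, -0.02, -0.87, -0.08, 1],
    [-0.87, -0.63, 0.45, -0.02, -0.87, -0.08, 1],
    [-0.87, -0.63, 0.45, -0.02, -0.87, -0.08, 1],
    [-0.87, -0.63, 0.45, -0.02, -0.87, -0.08, 1],
    [0, 0, 0, 0, 0, 0, 1],
    [0, 0, 0, 0, 0, 0, 1],
    [0, 0, 0, 0, 0, 0, 1]
  ]
}}

```text
time: 3.72
tcp_pos: [0.5415, 0.1709, 0.2308]
ee_rot: [0.175, 0.95, -0.047, 0.253]
force: [-0.3, 0.7, -0.6]
grip_width: 0.0854
grip_force: 0.0
```

Run:
```python
from h import *
np.save('Tw2.npy',pose());print(pose().round(4))
im=read_camera('wrist');save(im,'w2.png')
r=cut_out('wrist','wood_block')[0];print(r['score'],r['box']);np.save('reg2.npy',r['region'])
c=cv2.findContours(r['region'].astype(np.uint8),cv2.RETR_EXTERNAL,cv2.CHAIN_APPROX_NONE)[0];c=max(c,key=cv2.contourArea)
print(cv2.approxPolyDP(c,4,True).reshape(-1,2).tolist(), cv2.minAreaRect(c))
for q in ['block_centre','turntable','piston']:
    print(q,[(np.round(r['centre'],1).tolist(),round(r['score'],2)) for r in place_of('wrist',q)][:3])
```

```text
[[-0.8102  0.3572  0.4648  0.5415]
 [ 0.3098  0.934  -0.1778  0.1709]
 [-0.4977 -0.     -0.8674  0.2308]
 [ 0.      0.      0.      1.    ]]
0.84 [292.5, 159.2, 356.7, 279.7]
[[300, 159], [294, 169], [297, 273], [350, 277], [356, 165], [352, 160]] ((325.0, 218.0), (118.0, 62.0), 90.0)
block_centre [([324.5, 218.0], 0.8)]
turntable []
piston []
```

View pics/w2.png

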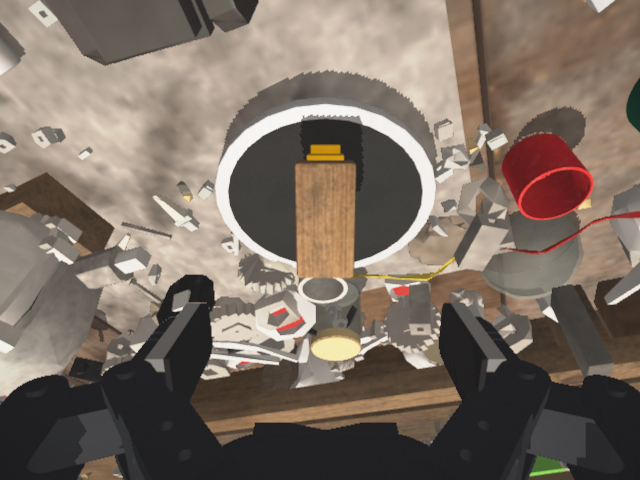

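The block is centred in the wrist view, with its top face spanning about (297–355, 163–277), its axis vertical and the grey piston at (325,290) behind it. I'll refine the position with edge profiles and ray intersection.

Run:
```python
from h import *
m=camera_model('wrist');M=np.array(m['mount']);T2=np.load('Tw2.npy');T1=np.load('Tw1.npy')
mts=[('top',[423.2,221.8],cam('top')),('scene',[410.2,268.4],cam('scene')),('w1',[239.7,441.6],(m,T1@M)),('w2',[324.5,218],(m,T2@M))]
A=np.zeros((3,3));b=np.zeros(3)
for n,p,mt in mts:
    o,d=ray(n,p,mt);Q=np.eye(3)-np.outer(d,d);A+=Q;b+=Q@o
C=np.linalg.solve(A,b);print('tri',C)
for n,p,mt in mts: print(n,proj(n,C,mt)-p)
im=cv2.imread('pics/w2.png').astype(float)
sat=im[:,:,2]-im[:,:,0]
for r in (180,200,220,240,260):
    s=np.abs(np.diff(cv2.GaussianBlur(im,(1,5),0)[r,:,2])) ; print(r,285+s[285:315].argmax()+.5,340+s[340:370].argmax()+.5)
for c in (310,325,340):
    print(c,im[155:172,c,2].astype(int).tolist(),im[268:285,c,2].astype(int).tolist())
# predicted outline
yaw=np.radians(-20.9);by=np.array([np.cos(yaw),np.sin(yaw),0]);c,s=np.cos(np.pi/6),.5
ez=np.array([0,0,1.]);BY=c*by+s*ez;BZ=-s*by+c*ez;BX=np.cross(BY,BZ)
for C0 in ([.6235,.1395,.0805],C):
    print([np.round(proj('w',np.array(C0)+BX*.0225*i+BY*.045*j+BZ*.011,mts[3][2]),1).tolist() for i in(-1,1) for j in (-1,1)])
```

```text
tri [0.62281446 0.13971939 0.07989779]
top [-0.6214476   0.62239035]
scene [ 1.39151365 -1.22043449]
w1 [-0.59480495 -2.08085881]
w2 [ 0.6083631  -0.16915628]
180 294.5 355.5
200 295.5 354.5
220 295.5 354.5
240 296.5 353.5
260 296.5 353.5
310 [167, 205, 212, 211, 201, 142, 75, 81, 108, 130, 140, 147, 155, 164, 168, 167, 166] [193, 195, 194, 194, 197, 199, 197, 193, 201, 222, 232, 190, 125, 124, 123, 120, 121]
325 [168, 208, 215, 215, 204, 141, 72, 77, 114, 146, 158, 166, 165, 158, 154, 151, 154] [189, 188, 188, 188, 189, 186, 182, 178, 171, 155, 131, 120, 121, 121, 120, 120, 121]
340 [169, 209, 216, 218, 210, 145, 71, 78, 115, 145, 156, 159, 161, 161, 164, 168, 167] [192, 190, 186, 188, 190, 192, 195, 198, 200, 196, 229, 243, 244, 237, 183, 116, 97]
[[356.9, 161.4], [354.1, 278.8], [293.4, 161.4], [296.1, 278.8]]
[[356.9, 160.1], [354.1, 277.7], [293.4, 160.0], [296.1, 277.6]]
```

```bash
cat >> h.py <<'E'
yaw=np.radians(-20.9);_by=np.array([np.cos(yaw),np.sin(yaw),0]);_ez=np.array([0,0,1.])
BY=np.cos(np.pi/6)*_by+.5*_ez;BZ=-.5*_by+np.cos(np.pi/6)*_ez;BX=np.cross(BY,BZ)
C=np.array([.6228,.1397,.0802])
def grasp(h): return mk(np.cross(-BX,-BZ),-BX,-BZ,C+BZ*h)
E
python3 - <<'E'
from h import *
plan(grasp(.075),5);plan(grasp(.02),4,grasp(.075))
E
```

```text
5 rows of [0.005, 0.007, 0.79, -0.002, -0.004, -0.003]
4 rows of [-0.0, 0.0, 0.55, 0.0, 0.0, -0.0]
```

Call:
{"name": "play_rows", "arguments": {
  "moves": [
    [0.005, 0.007, 0.79, -0.002, -0.004, -0.003, 0.72],
    [0.005, 0.007, 0.79, -0.002, -0.004, -0.003, 0.72],
    [0.005, 0.007, 0.79, -0.002, -0.004, -0.003, 0.72],
    [0.005, 0.007, 0.79, -0.002, -0.004, -0.003, 0.72],
    [0.005, 0.007, 0.79, -0.002, -0.004, -0.003, 0.72],
    [0, 0, 0, 0, 0, 0, 0.72],
    [0, 0, 0, 0, 0, 0, 0.72]
  ],
  "squeeze": 25
}}

```text
time: 4.55
tcp_pos: [0.5875, 0.1519, 0.1444]
ee_rot: [0.175, 0.95, -0.048, 0.254]
force: [-0.5, 0.6, -0.1]
grip_width: 0.061
grip_force: 0.0
```

Run:
```python
from h import *
T=pose();print((np.linalg.inv(grasp(.075))@T).round(4))
im=read_camera('wrist');save(im,'w3.png')
plan(grasp(.02),5)
m=camera_model('wrist');mt=(m,T@np.array(m['mount']))
print([np.round(proj('w',C+BX*.0225*i+BY*.045*j+BZ*.011,mt),1).tolist() for i in(-1,1) for j in (-1,1)])
print(get_obs()['grip_width'])
```

```text
[[ 1.0e+00  2.0e-04  2.0e-04  3.0e-04]
 [-2.0e-04  1.0e+00 -2.7e-03 -1.2e-03]
 [-2.0e-04  2.7e-03  1.0e+00  8.0e-04]
 [ 0.0e+00  0.0e+00  0.0e+00  1.0e+00]]
5 rows of [0.0, 0.007, 0.44, -0.003, 0.001, -0.0]
[[376.8, 183.1], [370.1, 352.1], [279.7, 183.0], [285.3, 351.9]]
0.06160593381096262
```

View pics/w3.png

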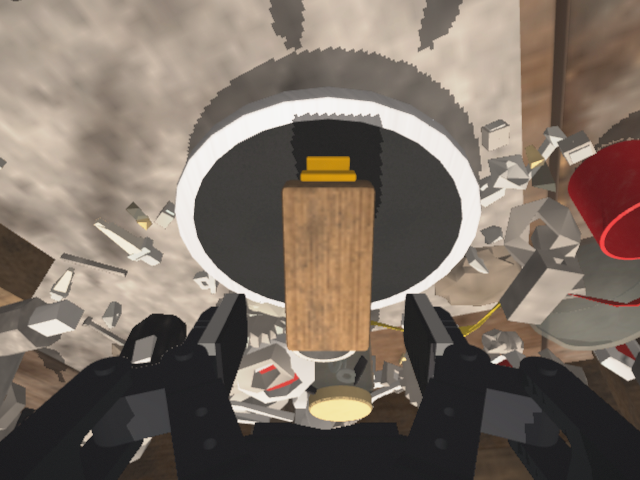

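The block's mid-column is about 328.5 and the fingers' is about 326, so a 1.5 mm shift along tool y centres it. The jaws clear both sides and the piston. Advancing.

Call:
{"name": "play_rows", "arguments": {
  "moves": [
    [0, 0.06, 0.44, 0, 0, 0, 0.72],
    [0, 0, 0.44, 0, 0, 0, 0.72],
    [0, 0, 0.44, 0, 0, 0, 0.72],
    [0, 0, 0.44, 0, 0, 0, 0.72],
    [0, 0, 0.44, 0, 0, 0, 0.72],
    [0, 0, 0, 0, 0, 0, 0.72],
    [0, 0, 0, 0, 0, 0, 0.72]
  ]
}}

```text
time: 5.18
tcp_pos: [0.614, 0.1441, 0.0983]
ee_rot: [0.175, 0.95, -0.047, 0.255]
force: [-0.2, -0.8, -0.6]
grip_width: 0.0614
grip_force: 0.0
```

Run:
```python
from h import *
print((np.linalg.inv(grasp(.02))@pose()).round(4)[:3,3])
im=read_camera('wrist');save(cv2.resize(im[200:480,160:500],(728,600)),'w4.png')
```

```text
[-0.0006  0.0009 -0.0006]
```

View pics/w4.png

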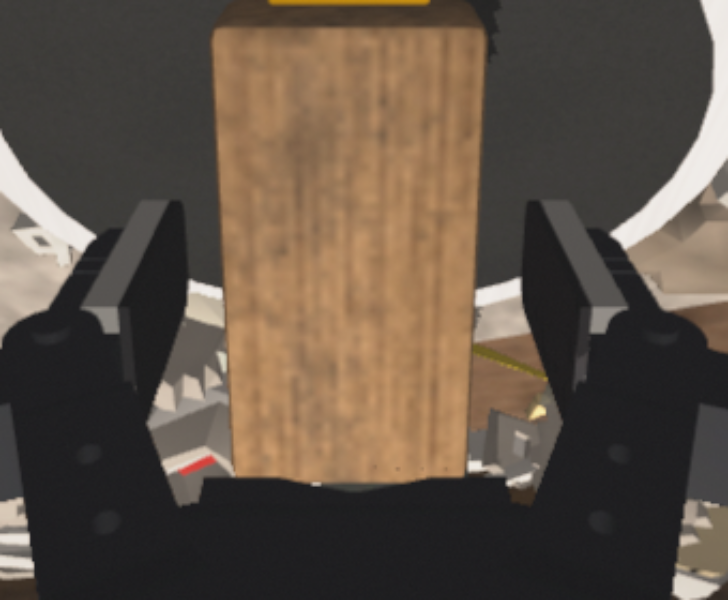

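In the 2.14x crop the jaw mid-column is 355 and the block's is 351, so the jaws are 0.7 mm too far along +y. I'll correct that and close gently.

Call:
{"name": "play_rows", "arguments": {
  "moves": [
    [0, -0.03, 0, 0, 0, 0, 0.72],
    [0, 0, 0, 0, 0, 0, 0.62],
    [0, 0, 0, 0, 0, 0, 0.58],
    [0, 0, 0, 0, 0, 0, 0.55],
    [0, 0, 0, 0, 0, 0, 0.53],
    [0, 0, 0, 0, 0, 0, 0.51],
    [0, 0, 0, 0, 0, 0, 0.49],
    [0, 0, 0, 0, 0, 0, 0.45],
    [0, 0, 0, 0, 0, 0, 0.4],
    [0, 0, 0, 0, 0, 0, 0.3],
    [0, 0, 0, 0, 0, 0, 0.3],
    [0, 0, 0, 0, 0, 0, 0.3]
  ],
  "squeeze": 35
}}

```text
time: 6.23
tcp_pos: [0.6135, 0.1435, 0.0977]
ee_rot: [0.175, 0.95, -0.047, 0.255]
force: [-3.4, 1.2, 6.7]
grip_width: 0.0442
grip_force: 34.4
```

Call:
{"name": "play_rows", "arguments": {
  "moves": [
    [0, 0, -0.1, 0, 0, 0, 0.3],
    [0, 0, -0.2, 0, 0, 0, 0.3],
    [0, 0, -0.4, 0, 0, 0, 0.3],
    [0, 0, -0.5, 0, 0, 0, 0.3],
    [0, 0, -0.5, 0, 0, 0, 0.3],
    [0, 0, -0.5, 0, 0, 0, 0.3],
    [0, 0, -0.6, 0, 0, 0, 0.3],
    [0, 0, -0.6, 0, 0, 0, 0.3],
    [0, 0, -0.6, 0, 0, 0, 0.3],
    [0, 0, 0, 0, 0, 0, 0.3],
    [0, 0, 0, 0, 0, 0, 0.3]
  ]
}}

```text
time: 7.15
tcp_pos: [0.5668, 0.1614, 0.1846]
ee_rot: [0.175, 0.95, -0.047, 0.255]
force: [-0.2, 0.4, -1.3]
grip_width: 0.0441
grip_force: 36.3
```

```bash
cat >> h.py <<'E'
JC=np.array([.5490,.3493,.012]);jy=.4886  # jig corner, yaw
def jset(c,y):
    global JC,jy; JC=np.array(c);jy=y
def place(gx,gy,h,rx=0.,ry=0.):
    # block centre at gaps gx,gy from home, tool level, TCP h above block centre; tool y along jig +y or -y, block middle at (rx,ry) in tool
    jx=np.array([np.cos(jy),np.sin(jy),0]);jj=np.array([-np.sin(jy),np.cos(jy),0]);z=-_ez
    x=-jx;y=np.cross(z,x)
    P=JC-jx*(.045+gx)+jj*(.0225+gy)+_ez*(.011+h)
    return mk(x,y,z,P)
E
python3 - <<'E'
from h import *
o=get_obs();print(o['force'],o['grip_width'],o['grip_force'])
T0=np.array(pose());print(T0[:3,3])
T1=place(.006,.022,.10);print(T1.round(3));plan(T1)
im=read_camera('top');save(im,'t1.png')
a=cv2.imread('pics/t1.png')[140:290,350:500];save(cv2.resize(a,(500,500))[:,:,::-1],'t1c.png')
print(place_of('top','piston')[:2],place_of('top','turntable')[:1])
E
```

```text
[-0.23585073  0.43446832 -1.32613881] 0.044148191140793096 36.311994194984436
[0.56682095 0.16137265 0.18457128]
[[-0.883 -0.469 -0.     0.483]
 [-0.469  0.883 -0.     0.365]
 [-0.     0.    -1.     0.123]
 [ 0.     0.     0.     1.   ]]
11 rows of [0.343, 0.784, 0.105, -0.203, 0.447, -0.758]
[{'centre': [432.0, 174.6], 'score': 0.87}, {'centre': [197.4, 301.7], 'score': 0.71}] [{'centre': [421.9, 212.4], 'score': 0.73}]
```

View pics/t1c.png

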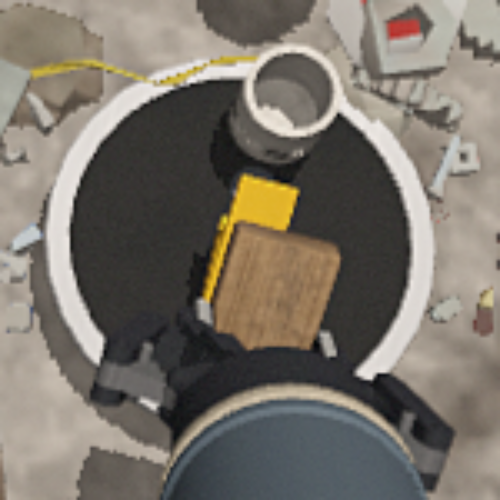

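The block is in the jaws and clear of the rest. The piston is standing at crop (290,105) and the turntable hasn't turned. Moving above the jig.

Call:
{"name": "play_rows", "arguments": {
  "moves": [
    [0.34, 0.78, 0.1, -0.2, 0.45, -0.76, 0.3],
    [0.34, 0.78, 0.1, -0.2, 0.45, -0.76, 0.3],
    [0.34, 0.78, 0.1, -0.2, 0.45, -0.76, 0.3],
    [0.34, 0.78, 0.1, -0.2, 0.45, -0.76, 0.3],
    [0.34, 0.78, 0.1, -0.2, 0.45, -0.76, 0.3],
    [0.34, 0.78, 0.1, -0.2, 0.45, -0.76, 0.3],
    [0.34, 0.78, 0.1, -0.2, 0.45, -0.76, 0.3],
    [0.34, 0.78, 0.1, -0.2, 0.45, -0.76, 0.3],
    [0.34, 0.78, 0.1, -0.2, 0.45, -0.76, 0.3],
    [0.34, 0.78, 0.1, -0.2, 0.45, -0.76, 0.3],
    [0.34, 0.78, 0.1, -0.2, 0.45, -0.76, 0.3],
    [0, 0, 0, 0, 0, 0, 0.3]
  ]
}}

```text
time: 8.3
tcp_pos: [0.4814, 0.3656, 0.1216]
ee_rot: [-0.246, 0.969, -0.001, -0.005]
force: [0.6, 0.0, -0.3]
grip_width: 0.0444
grip_force: 36.3
```

Call:
{"name": "play_rows", "arguments": {
  "moves": [
    [0, 0, 0, 0, 0, 0, 0.3],
    [0, 0, 0, 0, 0, 0, 0.3]
  ]
}}

```text
time: 8.47
tcp_pos: [0.484, 0.3621, 0.1225]
ee_rot: [-0.241, 0.97, -0.003, -0.002]
force: [-0.1, 0.5, -1.0]
grip_width: 0.0444
grip_force: 36.3
```

Run:
```python
from h import *
T=pose();np.save('Tw5.npy',T);print((np.linalg.inv(place(.006,.022,.10))@T).round(4))
im=read_camera('wrist');save(im,'w5.png')
print([(np.round(r['centre'],1).tolist(),round(r['score'],2)) for r in place_of('wrist','jig_corner')][:2])
plan(place(.006,.022,.03))
```

```text
[[ 1.0e+00 -9.0e-04  5.9e-03  4.0e-04]
 [ 9.0e-04  1.0e+00 -3.9e-03 -2.6e-03]
 [-5.9e-03  3.9e-03  1.0e+00  5.0e-04]
 [ 0.0e+00  0.0e+00  0.0e+00  1.0e+00]]
[]
3 rows of [-0.008, 0.038, 0.936, -0.013, -0.017, -0.002]
```

View pics/w5.png

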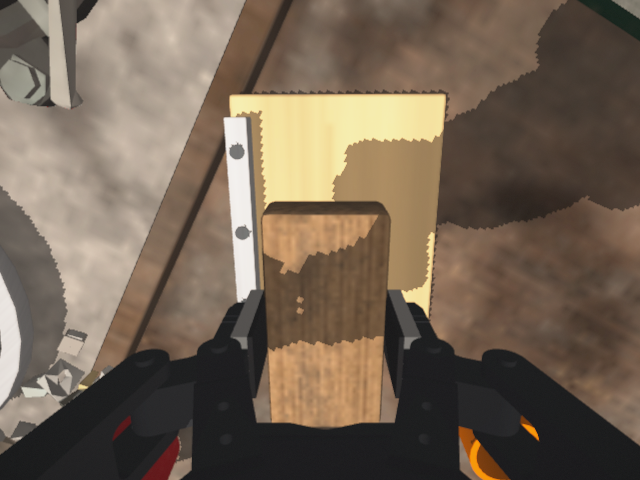

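The held block is level over the jig, aligned with the fence (fence end at (224–249,118), plate corners at (230,95) and (446,94)). I'll check the jig model against this picture numerically.

Run:
```python
from h import *
from scipy.optimize import least_squares
im=cv2.imread('pics/w5.png');T=np.load('Tw5.npy');m=camera_model('wrist');mt=(m,T@np.array(m['mount']))
P=np.array([[-75,-60,12],[-75,60,12],[-63,-60,26],[-63,-48,26]])/1e3
px=np.array([[230,95],[446,94],[224,118],[249,117]],np.float32)
g=cv2.cvtColor(im,cv2.COLOR_BGR2GRAY)
s=cv2.cornerSubPix(g,px.reshape(-1,1,2).copy(),(4,4),(-1,-1),(3,30,.01)).reshape(-1,2);print(s.tolist())
def w(v,p): c,q=np.cos(v[2]),np.sin(v[2]);return np.array([v[0]+c*p[0]-q*p[1],v[1]+q*p[0]+c*p[1],p[2]])
v0=np.array([JC[0]-(np.cos(jy)*.063+np.sin(jy)*.048),JC[1]-(np.sin(jy)*.063-np.cos(jy)*.048),jy])
pr=lambda v:np.array([proj('w',w(v,p),mt) for p in P])
print('pred',pr(v0).round(1).tolist())
for q in (px,s):
    r=least_squares(lambda v:(pr(v)-q).ravel(),v0,loss='soft_l1').x;print(r,np.degrees(r[2]),'corner',w(r,[.063,-.048,.012]),(pr(r)-q).round(1).tolist())
# block corners (tool frame): top face z=.0195-.011 
for zt in (.0075,.0085,.0105): print(zt,[proj('w',(T@np.array([x,y,zt,1]))[:3],mt).round(1).tolist() for x,y in((.045,-.0225),(.045,.0225))])
for r in (225,240,260,280): # block side edges & fence inner edges
    row=np.abs(np.diff(im[r].astype(float).sum(1)));print(r,[int(i) for i in np.where(row>60)[0] if 215<i<450])
for c in (300,325,350): print(c,im[196:222,c].sum(1).tolist())
```

```text
[[229.41212463378906, 95.0632095336914], [445.1990051269531, 94.2052230834961], [223.26243591308594, 117.16912078857422], [249.0, 117.0]]
pred [[228.5, 93.7], [446.9, 93.6], [223.7, 116.3], [246.6, 116.3]]
[0.47091621 0.36290738 0.49226752] 28.20485137990744 corner [0.54912182 0.35038214 0.012     ] [[-0.7, -0.0], [1.6, -0.0], [0.7, -0.4], [-1.5, 0.6]]
[0.47112456 0.36247639 0.49000476] 28.075204518313893 corner [0.54930164 0.34977422 0.012     ] [[-0.7, -0.4], [1.8, 0.0], [0.7, 0.2], [-2.2, 0.3]]
0.0075 [[257.2, 209.3], [395.1, 209.4]]
0.0085 [[257.7, 208.6], [394.6, 208.7]]
0.0105 [[258.7, 207.3], [393.5, 207.3]]
225 [230, 231, 243, 244, 245, 251, 252, 256, 260, 261, 262, 390, 435]
240 [231, 232, 252, 253, 257, 261, 262, 263, 356, 357, 389, 428, 429, 433, 434]
260 [233, 234, 253, 254, 258, 261, 262, 277, 280, 305, 388, 427, 428, 431, 432]
280 [234, 235, 254, 255, 259, 262, 263, 387, 425, 426, 429, 430, 431, 432, 433]
300 [629, 628, 629, 630, 587, 390, 158, 159, 159, 163, 173, 184, 185, 188, 183, 181, 200, 217, 269, 337, 359, 364, 371, 379, 386, 396]
325 [622, 623, 623, 623, 580, 384, 158, 160, 165, 161, 160, 159, 168, 163, 173, 193, 203, 213, 286, 391, 430, 431, 437, 442, 447, 445]
350 [412, 412, 412, 412, 376, 257, 149, 150, 150, 156, 159, 164, 175, 178, 182, 192, 211, 226, 297, 389, 424, 421, 415, 408, 403, 401]
```

```bash
sed -i 's/^JC=.*/JC=np.array([.5491,.3497,.012]);jy=.490/' h.py
python3 - <<'E'
from h import *
plan(place(.007,.021,.03),4)
E
```

```text
4 rows of [0.002, 0.021, 0.702, -0.01, -0.013, -0.005]
```

Call:
{"name": "play_rows", "arguments": {
  "moves": [
    [0.002, 0.02, 0.7, -0.01, -0.013, -0.005, 0.3],
    [0.002, 0.02, 0.7, -0.01, -0.013, -0.005, 0.3],
    [0.002, 0.02, 0.7, -0.01, -0.013, -0.005, 0.3],
    [0.002, 0.02, 0.7, -0.01, -0.013, -0.005, 0.3],
    [0, 0, 0.14, 0, 0, 0, 0.3],
    [0, 0, 0.14, 0, 0, 0, 0.3],
    [0, 0, 0, 0, 0, 0, 0.3],
    [0, 0, 0, 0, 0, 0, 0.3]
  ]
}}

```text
time: 9.23
tcp_pos: [0.4826, 0.3649, 0.0474]
ee_rot: [-0.243, 0.97, 0.001, 0.0]
force: [-0.1, -0.6, -0.6]
grip_width: 0.0443
grip_force: 36.3
```

Call:
{"name": "play_rows", "arguments": {
  "moves": [
    [0, 0, 0.04, 0, 0, 0, 0.3],
    [0, 0, 0.04, 0, 0, 0, 0.3],
    [0, 0, 0, 0, 0, 0, 0.3]
  ]
}}

```text
time: 9.48
tcp_pos: [0.4827, 0.3651, 0.0458]
ee_rot: [-0.243, 0.97, 0.001, 0.001]
force: [-1.0, -1.0, 8.0]
grip_width: 0.044
grip_force: 37.2
```

Call:
{"name": "play_rows", "arguments": {
  "moves": [
    [0, 0, 0, 0, 0, 0, 0.54],
    [0, 0, 0, 0, 0, 0, 0.57],
    [0, 0, 0, 0, 0, 0, 0.6],
    [0, 0, 0, 0, 0, 0, 0.6]
  ]
}}

```text
time: 9.82
tcp_pos: [0.4822, 0.3647, 0.0446]
ee_rot: [-0.243, 0.97, 0.001, -0.0]
force: [0.9, -0.6, 0.8]
grip_width: 0.0512
grip_force: 0.0
```

Call:
{"name": "play_rows", "arguments": {
  "moves": [
    [0, 0, -0.3, 0, 0, 0, 0.6],
    [0, 0, -0.8, 0, 0, 0, 0.6],
    [0, 0, -1, 0, 0, 0, 0.6],
    [0, 0, -1, 0, 0, 0, 0.6],
    [0, 0, -1, 0, 0, 0, 0.6],
    [0, 0, -1, 0, 0, 0, 0.6],
    [0, 0, 0, 0, 0, 0, 0.6],
    [0, 0, 0, 0, 0, 0, 0.6]
  ]
}}

```text
time: 10.48
tcp_pos: [0.4827, 0.3651, 0.1739]
ee_rot: [-0.243, 0.97, 0.001, 0.001]
force: [-0.0, -0.3, -0.9]
grip_width: 0.0512
grip_force: 0.0
```

```bash
cat > look.py <<'E'
from h import *
def look(f):
    T=pose();m=camera_model('wrist');mt=(m,T@np.array(m['mount']))
    im=read_camera('wrist');save(im,f)
    jx=np.array([np.cos(jy),np.sin(jy),0]);jj=np.array([-np.sin(jy),np.cos(jy),0])
    def J(px,z): p=at_z('w',px,z,mt)-JC; return p@jx*1e3,p@jj*1e3
    r=[x for x in cut_out('wrist','wood_block')]
    for x in r[:2]:
        c=max(cv2.findContours(x['region'].astype(np.uint8),cv2.RETR_EXTERNAL,cv2.CHAIN_APPROX_NONE)[0],key=cv2.contourArea)
        pts=np.array([J(p[0],.034) for p in c],np.float32)
        print('score',round(x['score'],2),'rect mm in jig_corner frame',np.round(cv2.boxPoints(cv2.minAreaRect(pts)),1).tolist())
    for q in('block_centre','jig_corner'):
        for y in place_of('wrist',q)[:1]: print(q,np.round(J(y['centre'],.023 if q[0]=='b' else .012),1),round(y['score'],2))
    return im,J,mt
E
python3 - <<'E'
from look import *
print(get_obs()['grip_width'],pose()[:3,3]);look('w6.png')
E
```

```text
0.05119566204599062 [0.482741   0.36507693 0.17388869]
score 0.82 rect mm in jig_corner frame [[-96.5999984741211, 67.0], [-96.5, 22.0], [-5.400000095367432, 22.200000762939453], [-5.599999904632568, 67.19999694824219]]
block_centre [-48.   46.4] 0.56
jig_corner [-0.3 -2.2] 0.71
```

The block lies square, with gaps of 22 mm to the fence and 5.5 mm to the stop. Next I'll shut the fingers and push it towards the long fence with the flat back of a finger.

```bash
cat >> h.py <<'E'
def jp(x,y,z):
    T=place(0,0,0);jx=-T[:3,0];jj=T[:3,1]
    T[:3,3]=JC+(jx*x+jj*y)/1e3;T[2,3]=z;return T
def where():
    T=place(0,0,0);d=pose()[:3,3]-JC; return np.round([-d@T[:3,0]*1e3,d@T[:3,1]*1e3,pose()[2,3]*1e3],1)
E
python3 - <<'E'
from h import *
print(where());plan(jp(-50,94,.12));plan(jp(-50,94,.043),4,jp(-50,94,.12))
E
```

```text
[-52.6  44.3 171. ]
3 rows of [-0.037, 0.662, 0.681, 0.003, -0.006, 0.007]
4 rows of [0.0, 0.0, 0.77, 0.0, 0.0, 0.0]
```

Call:
{"name": "play_rows", "arguments": {
  "moves": [
    [-0.04, 0.66, 0.68, 0, 0, 0, 0],
    [-0.04, 0.66, 0.68, 0, 0, 0, 0],
    [-0.04, 0.66, 0.68, 0, 0, 0, 0],
    [0, 0, 0, 0, 0, 0, 0],
    [0, 0, 0.77, 0, 0, 0, 0],
    [0, 0, 0.77, 0, 0, 0, 0],
    [0, 0, 0.77, 0, 0, 0, 0],
    [0, 0, 0.6, 0, 0, 0, 0],
    [0, 0, 0, 0, 0, 0, 0],
    [0, 0, 0, 0, 0, 0, 0]
  ]
}}

```text
time: 11.52
tcp_pos: [0.461, 0.4091, 0.0476]
ee_rot: [-0.244, 0.97, 0.0, -0.001]
force: [-0.7, -0.0, 0.1]
grip_width: -0.0004
grip_force: 0.0
```

Run:
```python
from h import *
print(where(),get_obs()['force'],get_obs()['grip_width'])
```

```text
[-49.8  93.9  47.6] [-0.6717649  -0.02596497  0.13129283] -0.0003900687128509853
```

Call:
{"name": "play_rows", "arguments": {
  "moves": [
    [0, -0.1, 0.12, 0, 0, 0, 0],
    [0, -0.12, 0, 0, 0, 0, 0],
    [0, -0.12, 0, 0, 0, 0, 0],
    [0, -0.12, 0, 0, 0, 0, 0],
    [0, -0.12, 0, 0, 0, 0, 0],
    [0, -0.12, 0, 0, 0, 0, 0],
    [0, -0.12, 0, 0, 0, 0, 0],
    [0, -0.12, 0, 0, 0, 0, 0],
    [0, -0.12, 0, 0, 0, 0, 0],
    [0, 0, 0, 0, 0, 0, 0],
    [0, 0, 0, 0, 0, 0, 0]
  ]
}}

```text
time: 12.43
tcp_pos: [0.4741, 0.386, 0.0452]
ee_rot: [-0.243, 0.97, 0.0, -0.0]
force: [-0.3, 0.4, 0.1]
grip_width: 0.0
grip_force: 0.0
```

Run:
```python
from look import *
T=place(0,0,0);print(where(),T[:3,1]@get_obs()['force']);look('w7.png')
```

```text
[-49.1  67.3  45.2] 0.45678358099329985
score 0.91 rect mm in jig_corner frame [[-98.5, 8.5], [-30.600000381469727, 8.300000190734863], [-30.5, 54.79999923706055], [-98.4000015258789, 54.900001525878906]]
block_centre [-49.1  29.7] 0.72
```

Call:
{"name": "play_rows", "arguments": {
  "moves": [
    [0, -0.1, 0, 0, 0, 0, 0],
    [0, -0.1, 0, 0, 0, 0, 0],
    [0, -0.06, 0, 0, 0, 0, 0],
    [0, -0.03, 0, 0, 0, 0, 0],
    [0, -0.03, 0, 0, 0, 0, 0],
    [0, 0, 0, 0, 0, 0, 0]
  ]
}}

```text
time: 13.13
tcp_pos: [0.4778, 0.3791, 0.0453]
ee_rot: [-0.243, 0.97, 0.001, -0.0]
force: [0.9, 0.7, 0.0]
grip_width: -0.0004
grip_force: 0.0
```

Call:
{"name": "play_rows", "arguments": {
  "moves": [
    [0, -0.03, 0, 0, 0, 0, 0],
    [0, 0, 0, 0, 0, 0, 0]
  ]
}}

```text
time: 13.3
tcp_pos: [0.4781, 0.3786, 0.0453]
ee_rot: [-0.243, 0.97, 0.001, -0.0]
force: [-0.4, 1.1, 1.4]
grip_width: 0.0002
grip_force: 0.0
```

Call:
{"name": "play_rows", "arguments": {
  "moves": [
    [0, -0.03, 0, 0, 0, 0, 0],
    [0, 0, 0, 0, 0, 0, 0]
  ]
}}

```text
time: 13.47
tcp_pos: [0.4782, 0.3783, 0.0453]
ee_rot: [-0.244, 0.97, 0.001, -0.0]
force: [-1.0, 1.6, 0.8]
grip_width: -0.0003
grip_force: 0.8
```

Call:
{"name": "play_rows", "arguments": {
  "moves": [
    [0, -0.04, 0, 0, 0, 0, 0],
    [0, 0, 0, 0, 0, 0, 0]
  ]
}}

```text
time: 13.63
tcp_pos: [0.4783, 0.3782, 0.0454]
ee_rot: [-0.244, 0.97, 0.002, -0.0]
force: [-3.3, 3.0, 0.6]
grip_width: 0.0
grip_force: 2.4
```

Call:
{"name": "play_rows", "arguments": {
  "moves": [
    [0, -0.04, 0, 0, 0, 0, 0],
    [0, 0, 0, 0, 0, 0, 0]
  ]
}}

```text
time: 13.8
tcp_pos: [0.4784, 0.3781, 0.0456]
ee_rot: [-0.244, 0.97, 0.002, -0.0]
force: [-4.2, 5.7, 1.0]
grip_width: -0.0002
grip_force: 3.7
```

Run:
```python
from look import *
T=place(0,0,0);print(where(),T[:3,1]@get_obs()['force']);look('w8.png')
```

```text
[-49.   58.4  45.6] 6.9865247204651
score 0.62 rect mm in jig_corner frame [[-98.30000305175781, 46.5], [-98.19999694824219, 0.5], [-30.700000762939453, 0.5], [-30.700000762939453, 46.599998474121094]]
block_centre [-48.3  22.2] 0.62
```

The block is seated against the long fence at 7 N. Backing off to go round to its free end.

Call:
{"name": "play_rows", "arguments": {
  "moves": [
    [0, 0.2, 0, 0, 0, 0, 0],
    [0, 0.3, -0.3, 0, 0, 0, 0],
    [0, 0, -1, 0, 0, 0, 0],
    [0, 0, -1, 0, 0, 0, 0],
    [0.95, -0.6, 0, 0, 0, 0, 0],
    [0.95, -0.6, 0, 0, 0, 0, 0],
    [0.95, -0.6, 0, 0, 0, 0, 0],
    [0, 0, 0, 0, 0, 0, 0],
    [0, 0, 0, 0, 0, 0, 0]
  ]
}}

```text
time: 14.75
tcp_pos: [0.4319, 0.3125, 0.1034]
ee_rot: [-0.243, 0.97, -0.0, -0.0]
force: [0.4, 0.9, -0.0]
grip_width: -0.0
grip_force: 0.0
```

Run:
```python
from look import *
print(where());look('w9.png');plan(jp(-121,24,.044),4)
```

```text
[-120.9   22.3  103.4]
score 0.72 rect mm in jig_corner frame [[-43.79999923706055, 18.0], [-20.700000762939453, 17.899999618530273], [-20.700000762939453, 26.700000762939453], [-43.79999923706055, 26.799999237060547]]
4 rows of [0.018, -0.004, 0.59, 0.005, 0.002, 0.005]
```

Call:
{"name": "play_rows", "arguments": {
  "moves": [
    [0, 0, 0.6, 0, 0, 0, 0],
    [0, 0, 0.6, 0, 0, 0, 0],
    [0, 0, 0.6, 0, 0, 0, 0],
    [0, 0, 0.55, 0, 0, 0, 0],
    [-0.1, 0, 0, 0, 0, 0, 0],
    [-0.1, 0, 0, 0, 0, 0, 0],
    [-0.1, 0, 0, 0, 0, 0, 0],
    [-0.1, 0, 0, 0, 0, 0, 0],
    [-0.1, 0, 0, 0, 0, 0, 0],
    [0, 0, 0, 0, 0, 0, 0],
    [0, 0, 0, 0, 0, 0, 0]
  ]
}}

```text
time: 15.87
tcp_pos: [0.4433, 0.32, 0.0444]
ee_rot: [-0.243, 0.97, 0.001, 0.0]
force: [1.1, -0.7, -0.3]
grip_width: 0.0
grip_force: 0.0
```

Run:
```python
from look import *
T=place(0,0,0);print(where(),-T[:3,0]@get_obs()['force'])
read_camera('top')
mt=cam('top');jx=-T[:3,0];jj=T[:3,1]
r=cut_out('top','wood_block')[0];c=max(cv2.findContours(r['region'].astype(np.uint8),0,1)[0],key=cv2.contourArea)
q=np.array([((at_z('top',p[0],.034,mt)-JC)@jx*1e3,(at_z('top',p[0],.034,mt)-JC)@jj*1e3) for p in c],np.float32)
print(r['score'],cv2.boxPoints(cv2.minAreaRect(q)).round(1).tolist())
```

```text
[-107.4   23.6   44.4] 0.6440338005242623
0.6 [[-1.600000023841858, -280.8999938964844], [17.399999618530273, -344.8999938964844], [65.5, -330.5], [46.5, -266.6000061035156]]
```

Call:
{"name": "play_rows", "arguments": {
  "moves": [
    [-0.08, 0, 0, 0, 0, 0, 0],
    [-0.08, 0, 0, 0, 0, 0, 0],
    [-0.04, 0, 0, 0, 0, 0, 0],
    [0, 0, 0, 0, 0, 0, 0]
  ]
}}

```text
time: 16.3
tcp_pos: [0.4476, 0.3223, 0.044]
ee_rot: [-0.243, 0.97, 0.001, -0.0]
force: [0.1, 0.5, 0.0]
grip_width: 0.0001
grip_force: 0.0
```

Call:
{"name": "play_rows", "arguments": {
  "moves": [
    [-0.04, 0, 0, 0, 0, 0, 0],
    [0, 0, 0, 0, 0, 0, 0]
  ]
}}

```text
time: 16.47
tcp_pos: [0.4483, 0.3228, 0.0439]
ee_rot: [-0.243, 0.97, 0.001, -0.0]
force: [0.2, -0.6, 0.1]
grip_width: -0.0001
grip_force: 0.0
```

Call:
{"name": "play_rows", "arguments": {
  "moves": [
    [-0.04, 0, 0, 0, 0, 0, 0],
    [0, 0, 0, 0, 0, 0, 0]
  ]
}}

```text
time: 16.63
tcp_pos: [0.4486, 0.3229, 0.0439]
ee_rot: [-0.244, 0.97, 0.0, -0.001]
force: [-2.8, -1.7, 0.8]
grip_width: -0.0001
grip_force: 1.6
```

Run:
```python
from look import *
T=place(0,0,0);print(where(),-T[:3,0]@get_obs()['force'])
```

```text
[-101.3   23.6   43.9] -3.283938100960377
```

Contact at the expected spot (-101). One more small squeeze, then back off and push the long side once more.

Call:
{"name": "play_rows", "arguments": {
  "moves": [
    [-0.04, 0, 0, 0, 0, 0, 0],
    [0, 0, 0, 0, 0, 0, 0],
    [-0.02, 0, 0, 0, 0, 0, 0],
    [0, 0, 0, 0, 0, 0, 0]
  ]
}}

```text
time: 16.97
tcp_pos: [0.4487, 0.3229, 0.0438]
ee_rot: [-0.244, 0.97, -0.0, -0.002]
force: [-8.5, -2.6, 6.7]
grip_width: 0.0002
grip_force: 4.3
```

Call:
{"name": "play_rows", "arguments": {
  "moves": [
    [0.3, 0, 0, 0, 0, 0, 0],
    [0.3, 0, -0.3, 0, 0, 0, 0],
    [0, 0, -1, 0, 0, 0, 0],
    [0, 0, -1, 0, 0, 0, 0],
    [-0.85, 0.6, 0, 0, 0, 0, 0],
    [-0.85, 0.7, 0, 0, 0, 0, 0],
    [-0.85, 0.7, 0, 0, 0, 0, 0],
    [0, 0, 0, 0, 0, 0, 0],
    [0, 0, 0, 0, 0, 0, 0]
  ]
}}

```text
time: 17.72
tcp_pos: [0.4696, 0.3922, 0.1019]
ee_rot: [-0.244, 0.97, 0.001, 0.0]
force: [-0.5, -0.5, -0.0]
grip_width: 0.0
grip_force: 0.0
```

Run:
```python
from look import *
print(where());look('w10.png')
```

```text
[-50.2  74.9 101.9]
score 0.68 rect mm in jig_corner frame [[-93.30000305175781, 47.5], [-93.19999694824219, 0.6000000238418579], [-1.7999999523162842, 0.800000011920929], [-1.899999976158142, 47.70000076293945]]
block_centre [-45.2  22.9] 0.86
```

Call:
{"name": "play_rows", "arguments": {
  "moves": [
    [0, 0, 0.7, 0, 0, 0, 0],
    [0, 0, 0.7, 0, 0, 0, 0],
    [0, 0, 0.7, 0, 0, 0, 0],
    [0, -0.15, 0.15, 0, 0, 0, 0],
    [0, -0.15, 0, 0, 0, 0, 0],
    [0, -0.15, 0, 0, 0, 0, 0],
    [0, -0.1, 0, 0, 0, 0, 0],
    [0, -0.06, 0, 0, 0, 0, 0],
    [0, 0, 0, 0, 0, 0, 0]
  ]
}}

```text
time: 18.67
tcp_pos: [0.4773, 0.3778, 0.0462]
ee_rot: [-0.243, 0.97, 0.001, 0.0]
force: [0.0, 1.2, 1.2]
grip_width: 0.0003
grip_force: 0.5
```

Call:
{"name": "play_rows", "arguments": {
  "moves": [
    [0, -0.03, 0, 0, 0, 0, 0],
    [0, -0.03, 0, 0, 0, 0, 0],
    [0, 0, 0, 0, 0, 0, 0]
  ]
}}

```text
time: 18.92
tcp_pos: [0.4774, 0.3778, 0.0461]
ee_rot: [-0.244, 0.97, 0.002, 0.0]
force: [-2.2, 4.0, 3.4]
grip_width: 0.0
grip_force: 2.5
```

Call:
{"name": "play_rows", "arguments": {
  "moves": [
    [0, -0.03, 0, 0, 0, 0, 0],
    [0, -0.03, 0, 0, 0, 0, 0],
    [0, 0, 0, 0, 0, 0, 0]
  ]
}}

```text
time: 19.17
tcp_pos: [0.4775, 0.3777, 0.0461]
ee_rot: [-0.244, 0.97, 0.003, 0.0]
force: [-3.7, 5.7, 3.1]
grip_width: -0.0004
grip_force: 4.2
```

Snug against the fence. Backing off and retreating to view it.

Call:
{"name": "play_rows", "arguments": {
  "moves": [
    [0, 0.2, 0, 0, 0, 0, 0],
    [0, 0.4, -0.3, 0, 0, 0, 0],
    [0, 0, -1, 0, 0, 0, 0],
    [0, 0, -1, 0, 0, 0, 0],
    [0, 0, -1, 0, 0, 0, 0],
    [0.8, 0, -1, 0, 0, 0, 0],
    [1, 0, -1, 0, 0, 0, 0],
    [1, 0, -0.7, 0, 0, 0, 0],
    [0.2, 0, 0, 0, 0, 0, 0],
    [0, 0, 0, 0, 0, 0, 0],
    [0, 0, 0, 0, 0, 0, 0]
  ]
}}

```text
time: 20.08
tcp_pos: [0.4058, 0.3525, 0.1954]
ee_rot: [-0.243, 0.97, 0.0, 0.0]
force: [0.8, -0.4, 0.3]
grip_width: 0.0004
grip_force: 0.0
```

Run:
```python
from look import *
print(where());im,J,mt=look('w11.png')
t=read_camera('top')
b=np.array([proj('w',jp(x,y,.034)[:3,3],mt) for x,y in((-90,0),(0,0),(0,45),(-90,45))]);print(b.round())
u,v=np.clip(b.mean(0),[110,100],[530,380]).astype(int)
a=cv2.resize(im[v-100:v+100,u-110:u+110],(440,400),interpolation=cv2.INTER_CUBIC)
c=cv2.resize(t[140:400,230:490],(400,400),interpolation=cv2.INTER_CUBIC)[:,:360]
save(np.hstack([a,c]),'final.png');print(u,v)
print([(q,np.round(place_of('top',q)[0]['centre'],1).tolist()) for q in ('piston','red_cup','grease_tin','turntable')])
```

```text
[-125.1   69.9  195.4]
score 0.84 rect mm in jig_corner frame [[-97.0, 0.6000000238418579], [-12.199999809265137, 0.5], [-12.199999809265137, 46.400001525878906], [-97.0, 46.5]]
jig_corner [ 1.8 -0.4] 0.61
[[234. 265.]
 [241. 367.]
 [295. 367.]
 [293. 266.]]
265 316
[('piston', [430.5, 174.9]), ('red_cup', [308.5, 204.5]), ('grease_tin', [249.0, 226.7]), ('turntable', [419.0, 213.7])]
```

View pics/final.png

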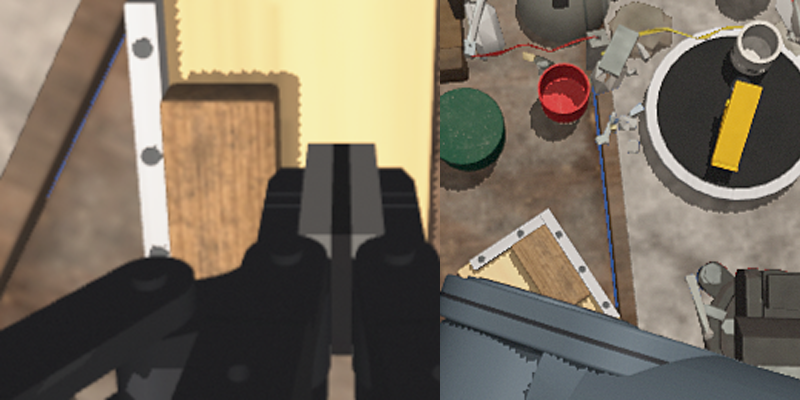

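The block is flush with the long fence in the wrist view, with its edge along column 163. The piston stands on the disc, and the cup and tin are in place. I'll check the end gap numerically.

Run:
```python
from look import *
for n in('top','scene'):
    im=read_camera(n);mt=cam(n)
    for y in (12,22,32):
        out=[]
        for x in np.arange(-8,14,1.):
            p=proj(n,jp(x,y,.034 if x<=0 else .026)[:3,3],mt);out.append(int(cv2.getRectSubPix(im.astype(np.float32),(1,1),tuple(map(float,p))).sum()))
        print(n,y,out)
    for q in('block_centre','jig_corner'):
        r=place_of(n,q)
        if r:
            T=place(0,0,0);d=at_z(n,r[0]['centre'],.023 if q[0]=='b' else .012,mt)-JC;print(q,(-d@T[:3,0]*1e3).round(1),(d@T[:3,1]*1e3).round(1),r[0]['score'])
```

```text
top 12 [373, 378, 379, 381, 384, 387, 405, 498, 590, 588, 618, 618, 613, 610, 607, 603, 608, 629, 604, 494, 383, 316]
top 22 [377, 377, 375, 371, 354, 326, 366, 482, 593, 597, 640, 636, 632, 610, 612, 610, 617, 631, 661, 544, 394, 329]
top 32 [402, 402, 405, 399, 389, 343, 360, 495, 584, 579, 532, 522, 519, 508, 524, 579, 607, 614, 581, 500, 395, 326]
block_centre -48.7 20.8 0.95
jig_corner -0.2 0.6 0.93
scene 12 [411, 411, 410, 410, 411, 411, 411, 410, 410, 411, 411, 411, 411, 411, 412, 412, 412, 412, 412, 412, 412, 411]
scene 22 [412, 410, 409, 410, 411, 411, 412, 412, 411, 410, 411, 412, 412, 411, 411, 411, 411, 412, 413, 413, 413, 413]
scene 32 [411, 412, 412, 412, 413, 413, 412, 412, 412, 412, 413, 413, 413, 412, 412, 412, 412, 412, 413, 412, 412, 412]
```

```bash
python3 -c "
from bench import *
print(close_job())"
```

```text
the job is handed in; nothing more can be done
None
```

The block is lying flat on the jig, snug against the long fence and the end stop, and released. The piston is standing in its place on the turntable, the cup and tin are untouched, and the job was handed in at about 20 s of the 72 s allowed.

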